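# Lay out two check valves and rock the pump head out of its cradle

### The job

Lay out the new check valves for a pump head and get the head out: put exactly two of the four steel cartridges with the green band from the mat into the white tray, and leave the other two standing where they are. Then take the pump head by its blue grip and rock it side to side in its cradle, so that the head itself pushes the two stiff orange catches outward (do not push the cradle or catches with the gripper); when both are clear of its cross bar, lift it straight up and finish while still holding it, upright and still over the cradle, with its bar about 2 cm above the tops of the catches' lips. Do not knock over or shift the jar, the vial or the screwdriver.

Things in the scene. Friction and masses are not known exactly. Their poses are not given: they have to be found in the camera images.
- cradle: white base plate 112 (x) x 130 (y) x 10 mm, fixed; holds the pump head; origin under its centre, z up. The head rocks along its y (+y: towards the left catch). Two aluminium cheeks, 24 to 42 mm either side along x, 44 mm wide, stand up to z = 32 mm; each has an 18 mm wide notch, floor at z = 18 mm, in which an end of the head's cross bar lies.
- seat (a point): point of the cradle where the middle of the head's bar lies when seated, 26 mm above the bench over the cradle's centre; axes as the cradle's; the bar lies along its x axis, and the head rocks about that line
- catch_left (a joint): orange catch on the cradle's +y side; m slid outward (+y), 0 = fully in, 0.022 = end. Stiff friction (8 N); stays where left. Its lips (35.5 to 42 mm above the bench) lie over the bar, which cannot rise until 0.010 or more. The pad atop its post (72 to 82 mm up, face 20.8 mm from the cradle's middle at 0; post 28 to 38 mm) is pushed out by the head: a tilt of 0.28 rad towards it gives about 0.015.
- catch_right (a joint): the same orange catch mirrored on the cradle's -y side; m slid outward (-y), 0 = fully in, clear of the bar at 0.010 or more, end of travel 0.022
- head: loose pump head, 0.35 to 0.7 kg, 132 mm high: steel block 40 x 40 mm (z = 12 to 77 mm), on it a blue grip block 34 (x) x 36 (y) mm (z = 77 to 132), under it a round cross bar, 16 mm thick, 80 mm long along x. Origin in the middle of the bar's underside; axes as the cradle's when seated (origin then 18 mm above the bench, top 150 mm; it may lean up to 0.06 rad).
- head_grip (a point): middle of the head's blue grip block, 108 mm above the head's underside (about 126 mm above the bench when seated); axes as the head's; grip here across the 36 mm width, along y
- head_bar (a point): middle of the head's cross bar, 8 mm above its underside; axes as the head's; it coincides with the cradle's seat when seated
- tray: white open parts tray, fixed, 130 x 130 mm outside, 25 mm high, walls and floor 4 mm; origin under its centre, axes along its sides, z up; empty at first
- mat: black rubber mat 140 x 140 x 3 mm, fixed, on which the four cartridges stand at first; origin under its centre
- cart1_mid (a point): centre (half-way up) of check-valve cartridge 1 of four alike: upright steel cylinder, 20 mm diameter, 34 mm high, with a green band, 50 g; z along its axis; stands on the mat at first
- cart2_mid (a point): centre (half-way up) of check-valve cartridge 2 of four alike: upright steel cylinder, 20 mm diameter, 34 mm high, with a green band, 50 g; z along its axis; stands on the mat at first
- cart3_mid (a point): centre (half-way up) of check-valve cartridge 3 of four alike: upright steel cylinder, 20 mm diameter, 34 mm high, with a green band, 50 g; z along its axis; stands on the mat at first
- cart4_mid (a point): centre (half-way up) of check-valve cartridge 4 of four alike: upright steel cylinder, 20 mm diameter, 34 mm high, with a green band, 50 g; z along its axis; stands on the mat at first
- jar: small amber jar, 36 mm diameter, 45 mm high, a bystander near the mat; origin at its underside
- vial: small clear vial, 28 mm diameter, 50 mm high, blue cap, a bystander near the tray; origin at its underside
- driver_grip (a point): handle of a red screwdriver lying at the rear, 160 mm long, a bystander
There are look-alikes about, which are no part of the job. What is shaped like the head but red or yellow is not meant.

How it is judged:
By the outcome, as a careful person would: the job done as asked, in the order asked, and still so for the second after the job is handed in, while the arm keeps its last pose, push and grip.
It also fails if it takes over 64 s, if anything falls off the work surface, if the arm or the gripper's body presses on something with over 40 N, if the wrist force passes 120 N, or if a joint passes its speed limit or range.

### The arm

A 6-joint arm with a two-finger parallel gripper is mounted at the origin on the work surface. World frame = base frame: x ahead of the robot, y to its left, z up, the work surface at z = 0. Lengths are in mm, angles in rad, forces in N, time in s.
With the tool pointing down it reaches from about 350 to 875 mm from the base axis. Payload 4.2 kg.
Tool frame: the origin (TCP) lies at the very end of the fingers, on their centre line; the grasp point (between the pads) lies 19 mm behind it; z points along the fingers, y is the direction in which the jaws open and shut (so a half turn about z gives the same grasp; the last joint's range is limited). The gripper opens to 85 mm and grips with 20 to 120 N. Pads are 22 mm wide; open, the fingers measure 114 mm over their backs; the gripper's body (76 mm by 85 mm) begins 54 mm behind the grasp point. The pads swing forward as they close: fully open they stand 13 mm farther back than shut.
Start: joints at [-0.923, 0.385, 0.008, 0, -1.194, -0.259], TCP at [236.937, -578.325, 231.312] pointing down, gripper open.
Joint ranges: [-3.14, 3.14], [-1.21, 2.06], [-1.07, 1.41], [-3.16, 2.05], [-2.99, -0.16], [-3.1, 3.1]. Speed limits (rad/s): [2.79, 2.79, 3.14, 3.14, 3.14, 3.14].

### API

Orientations are given as a unit quaternion [x, y, z, w].
In Python, from bench import arm, optics, job gives the robot as it stands.
- The arm moves only by the tool send_rows, never from a script. Its argument "steps" is a list that holds one entry, the list of rows, each a list of 5 numbers: the shift along the tool's x, y, z in cm, then the turn about the tool's z in rad, then the opening, from 0 (shut) to 1 (fully open). A call has 1 to 10 rows; each row shifts and turns the pose as measured when the row begins, along the tool's axes as they then stand; what a row does not reach is not made up. A row lasts 1/12 s, in which the tool goes at most 41.7 mm and 7.16 degrees, less where a joint would pass 70% of its speed; a pose out of reach is approached as far as the arm can. A call with a gripper value outside its range is refused whole. The fingers move at their own pace and stop on an object; the grip force is fixed at half the most. Time passes only in rows, so rows that do not move let the fingers close. It gives the time, the measured TCP pose, the force and the opening at its end, in the units of the state.
- arm.read_state(): the state, without advancing time (a new reading comes with each control period).
- optics.get_image(name): name is "side" or "top"; returns (picture, depth): 480x640x3 uint8, blue, green, red; 480x640 float32, mm along the optical axis (not along the pixel's ray), 0 where there is no reading.
- optics.get_calibration(name): a dict with "K" (3x3 intrinsics, pixels), "rvec" (rotation vector, rad) and "tvec" (3), from world to camera coordinates, as OpenCV has them. Camera axes: x right, y down, z forward; pixel columns grow to the right and rows downward; lengths in mm; the calibration is good to about 2 mm. A picture is of the moment at which its call begins. get_calibration takes no time and is no camera call.
- job.job_done(): hands the job in, once; it reports no verdict.
The state is a dict: "clock": time; "joints": joint angles; "joint_vel": joint speeds; "joint_efforts": joint torques, N m; "position": TCP position; "ee_rot": TCP orientation; "contact_force": force on the tool from outside, world axes, zero at the start; "wrist_torque": the same for the moment, N m; "gripper_width": finger opening in mm.
Only numpy, scipy, OpenCV 4.12 (cv2) and the standard library are available. Lean on these libraries where they do the work, as an engineer would, in place of code of your own. Each camera call takes 0.05 s, during which the arm holds its last target. There are 200 camera calls.

## Working session

There is one attempt and no reset: what is moved stays moved. The work goes in short steps, Python scripts to look and compute and a tool call to move; the robot and the scene stay as the last step left them, time stands still between calls to the robot, and variables do not carry over. Pictures are saved under pics/ and viewed, about 8 in all and at most 12, crops included, and the job is handed in when it is done.

Besides the shell and the picture viewer there is one more tool, called as name([rows], argument=value, ...), one row to a line, values as JSON. send_rows: Moves the arm, as the interface text tells. Its arguments: {"type":"object","properties":{"steps":{"type":"array","items":{"type":"array","items":{"type":"array","items":{"type":"number"}}}}},"required":["steps"]}

```bash
ls; mkdir -p pics; python3 - <<'E'
from bench import arm, optics
import cv2,numpy as np
print(arm.read_state())
for n in ("side","top"):
    p,d=optics.get_image(n); cv2.imwrite(f"pics/{n}0.png",p); np.save(f"pics/{n}0.npy",d); c=optics.get_calibration(n); print(n,c)
    R=cv2.Rodrigues(np.array(c["rvec"],float))[0]; print(-R.T@np.array(c["tvec"]).ravel())
E
```

```text
pics
{'clock': 0.0, 'joints': array([-9.23398524e-01,  3.85593348e-01,  6.62463778e-03, -4.76043851e-04,
       -1.19399454e+00, -2.58589020e-01]), 'joint_vel': array([ 1.26487715e-05,  2.13476623e-03, -1.81273665e-03,  9.15451528e-04,
        2.72203453e-05,  1.59894472e-03]), 'joint_efforts': array([ 2.12126586e-03, -3.92289841e+01,  1.88402027e+01,  4.18641955e+00,
       -4.63300094e-03, -1.46679093e-05]), 'position': array([ 236.71636295, -577.81300201,  230.20231216]), 'ee_rot': array([-1.93095896e-01,  9.81179266e-01,  1.07100639e-03, -2.75270296e-04]), 'contact_force': array([-0.18924704,  0.53386176, -0.20510513]), 'wrist_torque': array([ 0.00693219, -0.02909961,  0.01097855]), 'gripper_width': 85.35379962084394}
side {'K': array([[489.55210606,   0.        , 317.1353379 ],
       [  0.        , 489.55210606, 240.04046705],
       [  0.        ,   0.        ,   1.        ]]), 'rvec': array([ 0.99508075, -2.45239126,  1.0711832 ]), 'tvec': array([436.31597522, 366.07113595, 681.75965445])}
[150.4877282  487.4747148  727.25358668]
top {'K': array([[601.77962307,   0.        , 320.94708583],
       [  0.        , 601.77962307, 250.02631078],
       [  0.        ,   0.        ,   1.        ]]), 'rvec': array([ 2.19902141, -2.14395357,  0.05118382]), 'tvec': array([  22.55548727,  613.37220129, 1161.96561944])}
[ 526.55414665    6.3252887  1203.99295241]
```

View pics/top0.png

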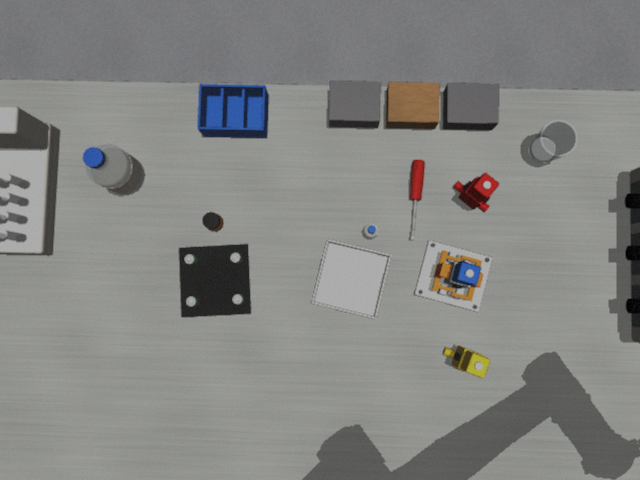

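View pics/side0.png

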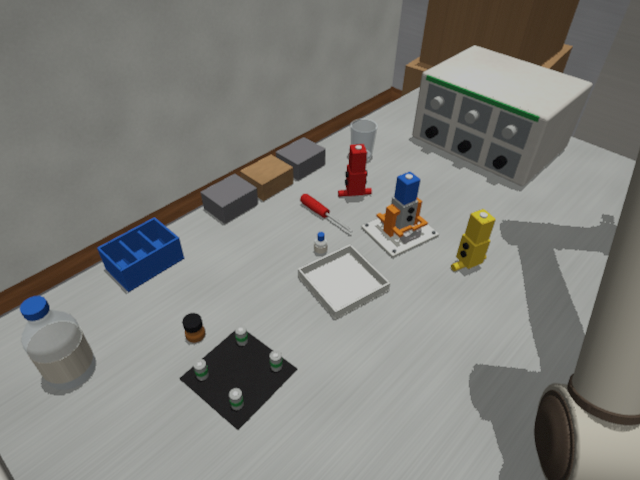

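The top view shows the mat at (215,280) with cartridges at about (189,259), (235,258), (191,301) and (237,299). The tray is at (351,278) and the cradle at (454,275).

There are three head-like shapes: blue grip (466,274) in the cradle, red (480,190) and yellow (470,362). The blue one is meant, since it sits in the white cradle with orange catches. I'll confirm it in a crop.

```bash
cat > h.py <<'E'
import cv2,numpy as np
from bench import arm,optics
class Cam:
    def __init__(s,n):
        c=optics.get_calibration(n); s.K=c["K"]; s.r=np.array(c["rvec"],float); s.t=np.array(c["tvec"],float).ravel()
        s.R=cv2.Rodrigues(s.r)[0]; s.C=-s.R.T@s.t
    def onplane(s,uv,z):
        uv=np.atleast_2d(uv).astype(float)
        d=np.c_[uv,np.ones(len(uv))]@np.linalg.inv(s.K).T@s.R
        return s.C+d*((z-s.C[2])/d[:,2])[:,None]
    def proj(s,p): return cv2.projectPoints(np.atleast_2d(p).astype(float),s.r,s.t,s.K,None)[0][:,0]
    def cloud(s,dep):
        v,u=np.mgrid[0:480,0:640]
        d=np.stack([u,v,np.ones_like(u)],-1).reshape(-1,3)@np.linalg.inv(s.K).T
        return (((d*dep.reshape(-1,1))-s.t)@s.R).reshape(480,640,3)
T=Cam("top");S=Cam("side")
def blobs(m,a0=5):
    n,l,st,c=cv2.connectedComponentsWithStats(m.astype(np.uint8))
    return [(st[i,4],c[i]) for i in range(1,n) if st[i,4]>=a0]
E
python3 - <<'E'
from h import *
np.set_printoptions(precision=1,suppress=True)
p=cv2.imread("pics/top0.png");d=np.load("pics/top0.npy");q=cv2.imread("pics/side0.png");ds=np.load("pics/side0.npy")
X=T.cloud(d);XS=S.cloud(ds)
hsv=cv2.cvtColor(p,cv2.COLOR_BGR2HSV);hs=cv2.cvtColor(q,cv2.COLOR_BGR2HSV)
g=cv2.cvtColor(p,cv2.COLOR_BGR2GRAY)
# mat
m=(g<45); m[:, :170]=0; m[:,260:]=0; m[:235]=0; m[330:]=0
r=cv2.minAreaRect(cv2.findContours(m.astype(np.uint8),0,2)[0].__iter__().__next__()) if 0 else None
cn=max(cv2.findContours(m.astype(np.uint8),0,2)[0],key=cv2.contourArea); b=cv2.boxPoints(cv2.minAreaRect(cn))
print("mat",T.onplane(b,3), "c",T.onplane(b,3).mean(0))
c=(g>100);c[:,:183]=0;c[:,248:]=0;c[:248]=0;c[312:]=0
for a,cc in blobs(c,15): print("cart",a,cc,T.onplane(cc,37), "depthz",X[int(cc[1]),int(cc[0])])
# tray, cradle corners
for nm,roi,z in (("tray",(300,400,232,325),25),("cradle",(405,500,232,318),10)):
    w=(hsv[...,1]<25)&(g>185); k=np.zeros_like(w);k[roi[2]:roi[3],roi[0]:roi[1]]=1; w&=k
    pts=np.argwhere(w)[:,::-1]; 
    l=cv2.connectedComponentsWithStats(w.astype(np.uint8)); i=1+np.argmax(l[2][1:,4]); pts=np.argwhere(l[1]==i)[:,::-1].astype(np.float32)
    R=T.onplane(pts,z)[:,:2].astype(np.float32); rr=cv2.minAreaRect(R); print(nm,rr, cv2.boxPoints(rr))
# blue grip
bl=(hsv[...,0]>100)&(hsv[...,0]<130)&(hsv[...,1]>120); bl[:,:440]=0;bl[:240]=0
k=bl&(X[...,2]>140); print("grip top", X[k].mean(0),k.sum()); R=T.onplane(np.argwhere(bl)[:,::-1],150)[:,:2].astype(np.float32);print(cv2.minAreaRect(R))
A=cv2.resize(p[228:328,400:510],None,fx=3.6,fy=3.6,interpolation=2);B=cv2.resize(q[160:260,350:460],None,fx=3.6,fy=3.6,interpolation=2)
cv2.imwrite("pics/crop1.png",np.hstack([A,B]))
E
```

```text
mat [[612.5 325.2   3. ]
 [621.8 187.6   3. ]
 [484.1 176.7   3. ]
 [474.5 313.1   3. ]] c [548.2 250.7   3. ]
cart 82 [234.8 257.1] [[593.5 205.3  37. ]] depthz [593.9 207.3  35.1]
cart 78 [188.9 258.6] [[588.4 295.3  37. ]] depthz [589.7 297.3  36. ]
cart 86 [237.  298.7] [[512.9 198.1  37. ]] depthz [514.2 199.8  39.2]
cart 83 [190.5 300.9] [[506.2 288.6  37. ]] depthz [508.  288.9  40.2]Traceback (most recent call last):
  File "<stdin>", line 18, in <module>
    return _wrapfunc(a, 'argmax', axis=axis, out=out, **kwds)
    return bound(*args, **kwds)
ValueError: attempt to get argmax of an empty sequence
```

```bash
python3 - <<'E'
from h import *
np.set_printoptions(precision=1,suppress=True)
p=cv2.imread("pics/top0.png");d=np.load("pics/top0.npy");q=cv2.imread("pics/side0.png")
X=T.cloud(d);hsv=cv2.cvtColor(p,cv2.COLOR_BGR2HSV);g=cv2.cvtColor(p,cv2.COLOR_BGR2GRAY)
print("floor",p[278,351],"cradle",p[285,428],"bench",p[330,350],p[330,440], p[240,400])
for nm,seed,z in (("tray",(351,278),4),("cradle",(428,285),10)):
    im=cv2.GaussianBlur(g,(3,3),0); v=int(im[seed[1],seed[0]])
    w=((im>v-14)&(abs(np.mgrid[0:480,0:640][1]-seed[0])<70)).astype(np.uint8)
    l=cv2.connectedComponents(w)[1]; pts=np.argwhere(l==l[seed[1],seed[0]])[:,::-1]
    rr=cv2.minAreaRect(T.onplane(pts,z)[:,:2].astype(np.float32)); print(nm,v,len(pts),rr,cv2.boxPoints(rr))
bl=(hsv[...,0]>100)&(hsv[...,0]<130)&(hsv[...,1]>120); bl[:,:440]=0;bl[:240]=0
k=bl&(X[...,2]>140); print("grip top", X[k].mean(0),k.sum(),X[k].min(0),X[k].max(0))
print(cv2.minAreaRect(T.onplane(np.argwhere(k)[:,::-1],150)[:,:2].astype(np.float32)))
A=cv2.resize(p[228:328,400:510],None,fx=3.6,fy=3.6,interpolation=2);B=cv2.resize(q[160:260,350:460],None,fx=3.6,fy=3.6,interpolation=2)
cv2.imwrite("pics/crop1.png",np.hstack([A,B]))
E
```

```text
floor [169 168 170] cradle [172 173 172] bench [145 147 145] [146 151 148] [145 147 147]
tray 171 3558 ((556.1795043945312, -21.27924346923828), (118.4169692993164, 122.58609771728516), 77.54812622070312) [[483.6 -65.9]
 [603.3 -92.3]
 [628.8  23.3]
 [509.1  49.8]]
cradle 166 1493 ((569.8826904296875, -225.00750732421875), (129.17044067382812, 111.19945526123047), 75.95731353759766) [[ 500.3 -274.2]
 [ 608.1 -301.2]
 [ 639.5 -175.8]
 [ 531.6 -148.9]]
grip top [ 568.  -218.6  161.9] 354 [ 526.6 -242.7  140.3] [ 588.6    6.3 1204. ]
((568.77978515625, -220.863525390625), (39.02433776855469, 34.33546447753906), 77.24717712402344)
```

View pics/crop1.png

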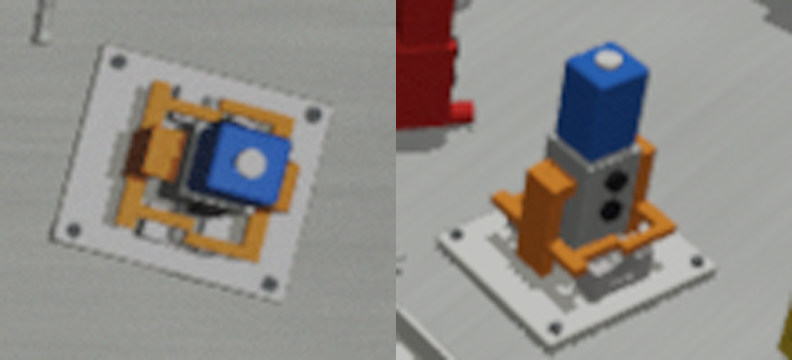

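The crop shows the blue-gripped head upright in the white cradle, with an orange catch on its left and right (cradle ±y) and a steel block below. It's the right one. The sizes agree too: cradle 129×111, mat 138×137, grip top 39×34. I'll turn the tool to the cradle's yaw first and use that yaw for everything.

send_rows([
  [[0, 0, 0, 0.106, 0.6], [0, 0, 0, 0.106, 0.6], [0, 0, 0, 0.106, 0.6], [0, 0, 0, 0.106, 0.6], [0, 0, 0, 0.106, 0.6], [0, 0, 0, 0.106, 0.6], [0, 0, 0, 0, 0.6]],
])

```text
clock: 0.68
position: [235.8, -575.6, 225.6]
ee_rot: [0.139, 0.99, 0.005, -0.003]
contact_force: [0.7, -0.3, 0.1]
gripper_width: 51.6
```

```bash
cat >> h.py <<'E'
from scipy.spatial.transform import Rotation as Ro
def delta(target,yaw_y=75.95):
    s=arm.read_state(); R=Ro.from_quat(s["ee_rot"]).as_matrix()
    yaw=np.degrees(np.arctan2(R[1,1],R[0,1]))
    print("t",round(s["clock"],2),"pos",s["position"].round(1),"F",s["contact_force"].round(1),"w",round(s["gripper_width"],1),"zax",R[:,2].round(3))
    print("turn needed rad",round(-np.radians(yaw_y-yaw),3),"delta cm",(R.T@(np.array(target)-s["position"])/10).round(2))
E
python3 -c "
from h import *
delta([593.5,205.3,120])"
```

```text
t 0.68 pos [ 235.8 -575.6  225.6] F [ 0.7 -0.3  0.1] w 51.6 zax [-0.005  0.01  -1.   ]
turn needed rad -0.034 delta cm [-12.98  84.83  11.19]
```

send_rows([
  [[-0.6, 4.0, 0, -0.017, 0.6], [-0.6, 4.0, 0, -0.017, 0.6], [-0.6, 4.0, 0, 0, 0.6], [-0.6, 4.0, 0, 0, 0.6], [-0.6, 4.0, 0, 0, 0.6], [-0.6, 4.0, 0, 0, 0.6], [-0.6, 4.0, 0, 0, 0.6], [-0.6, 4.0, 0, 0, 0.6], [-0.6, 4.0, 0, 0, 0.6], [-0.6, 4.0, 0, 0, 0.6]],
])

```text
clock: 1.52
position: [388.8, -194.3, 223.4]
ee_rot: [0.114, 0.993, 0.007, -0.006]
contact_force: [0.6, -1.1, -0.1]
gripper_width: 51.0
```

send_rows([
  [[-0.6, 4.0, 0, 0, 0.6], [-0.6, 4.0, 0, 0, 0.6], [-0.6, 4.0, 0, 0, 0.6], [-0.6, 4.0, 0, 0, 0.6], [-0.6, 4.0, 0, 0, 0.6], [-0.6, 4.0, 0, 0, 0.6], [-0.6, 4.0, 0, 0, 0.6], [0, 0, 0, 0, 0.6]],
])

```text
clock: 2.18
position: [491.1, 85.0, 227.2]
ee_rot: [0.097, 0.995, 0.008, -0.004]
contact_force: [-0.3, -0.4, 0.1]
gripper_width: 51.0
```

```bash
python3 -c "
from h import *
delta([593.5,205.3,120])"
```

```text
t 2.18 pos [491.1  85.  227.2] F [-0.3 -0.4  0.1] w 51.0 zax [-0.006  0.016 -1.   ]
turn needed rad 0.05 delta cm [-7.81 13.63 10.86]
```

send_rows([
  [[-2.0, 3.4, 1.5, 0.025, 0.5], [-2.0, 3.4, 1.5, 0.025, 0.5], [-2.0, 3.4, 1.5, 0, 0.5], [-1.8, 3.4, 1.5, 0, 0.5], [0, 0, 1.5, 0, 0.5], [0, 0, 1.5, 0, 0.5], [0, 0, 1.5, 0, 0.5], [0, 0, 0, 0, 0.5]],
])

```text
clock: 2.85
position: [595.5, 205.5, 119.2]
ee_rot: [0.109, 0.994, 0.007, -0.004]
contact_force: [-0.6, -0.7, -1.1]
gripper_width: 42.5
```

```bash
python3 - <<'E'
from h import *
delta([593.5,205.3,9])
p,d=optics.get_image("side");a=cv2.resize(p[300:450,150:330],None,fx=2.2,fy=2.2)
q,d=optics.get_image("top");b=cv2.resize(q[210:330,165:309],None,fx=2.75,fy=2.75)
cv2.imwrite("pics/h1.png",np.hstack([a[:330],b[:330]]))
E
```

```text
t 2.85 pos [595.5 205.5 119.2] F [-0.6 -0.7 -1.1] w 42.5 zax [-0.007  0.016 -1.   ]
turn needed rad 0.026 delta cm [ 0.08 -0.22 11.02]
```

View pics/h1.png

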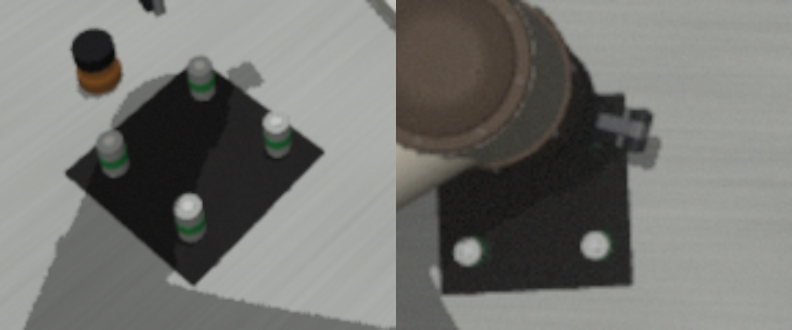

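The gripper is over the rear-right cartridge (crop left panel, 200,78) and the cartridge still stands. Descending.

send_rows([
  [[0, -0.1, 2.5, 0.01, 0.5], [0, 0, 2.5, 0, 0.5], [0, 0, 2.5, 0, 0.5], [0, 0, 2.0, 0, 0.5], [0, 0, 0.5, 0, 0.5], [0, 0, 0, 0, 0.5]],
])

```text
clock: 3.45
position: [604.7, 208.5, 32.2]
ee_rot: [0.111, 0.994, 0.014, 0.008]
contact_force: [0.4, -0.1, 0.2]
gripper_width: 42.5
```

```bash
python3 -c "
from h import *
delta([593.5,205.3,9])"
```

```text
t 3.45 pos [604.7 208.5  32.2] F [ 0.4 -0.1  0.2] w 42.5 zax [ 0.019  0.027 -0.999]
turn needed rad 0.023 delta cm [ 1.05 -0.63  2.29]
```

send_rows([
  [[1.0, -0.5, 0, 0.02, 0.5], [0, 0, 0, 0, 0.5]],
])

```text
clock: 3.62
position: [595.5, 206.1, 35.1]
ee_rot: [0.121, 0.993, 0.016, 0.01]
contact_force: [-0.1, 0.0, 0.1]
gripper_width: 42.7
```

```bash
python3 -c "
from h import *
delta([593.5,205.3,9])"
```

```text
t 3.62 pos [595.5 206.1  35.1] F [-0.1  0.   0.1] w 42.7 zax [ 0.023  0.029 -0.999]
turn needed rad 0.003 delta cm [ 0.21 -0.21  2.6 ]
```

send_rows([
  [[0.1, -0.1, 0.7, 0, 0.5], [0.1, -0.1, 0.7, 0, 0.5], [0.1, 0, 0.7, 0, 0.5], [0.1, 0, 0.5, 0, 0.5], [0, 0, 0, 0, 0.5]],
])

```text
clock: 4.03
position: [596.2, 207.9, 13.0]
ee_rot: [0.119, 0.993, 0.019, 0.015]
contact_force: [-0.3, 0.6, -0.3]
gripper_width: 42.9
```

```bash
python3 -c "
from h import *
delta([593.5,205.3,9])"
```

```text
t 4.03 pos [596.2 207.9  13. ] F [-0.3  0.6 -0.3] w 42.9 zax [ 0.034  0.034 -0.999]
turn needed rad 0.007 delta cm [ 0.21 -0.33  0.39]
```

send_rows([
  [[0.2, -0.2, 0.3, 0, 0.5], [0.1, -0.1, 0.1, 0, 0.5], [0, 0, 0, 0, 0], [0, 0, 0, 0, 0], [0, 0, 0, 0, 0], [0, 0, 0, 0, 0]],
])

```text
clock: 4.53
position: [592.6, 205.8, 7.7]
ee_rot: [0.119, 0.993, 0.019, 0.014]
contact_force: [0.9, 0.5, -0.1]
gripper_width: 18.2
```

```bash
python3 -c "
from h import *
delta([593.5,205.3,120])"
```

```text
t 4.53 pos [592.6 205.8   7.7] F [ 0.9  0.5 -0.1] w 18.2 zax [ 0.033  0.034 -0.999]
turn needed rad 0.008 delta cm [ -0.38   0.43 -11.21]
```

send_rows([
  [[0, 0, -1.0, 0, 0], [0, 0, -1.5, 0, 0], [0, 0, -1.5, 0, 0], [0, 0, -1.5, 0, 0], [0, 0, -1.5, 0, 0], [0, 0, 0, 0, 0]],
])

```text
clock: 5.03
position: [589.7, 202.7, 82.5]
ee_rot: [0.119, 0.993, 0.018, 0.014]
contact_force: [-0.0, 0.8, -0.4]
gripper_width: 18.6
```

```bash
python3 -c "
from h import *
delta([577,-26.6,75])"
```

```text
t 5.03 pos [589.7 202.7  82.5] F [-0.   0.8 -0.4] w 18.6 zax [ 0.032  0.032 -0.999]
turn needed rad 0.008 delta cm [ -4.16 -22.6   -0.03]
```

send_rows([
  [[-0.4, -2.4, 0, 0, 0], [-0.4, -2.4, 0, 0, 0], [-0.4, -2.4, 0, 0, 0], [-0.4, -2.4, 0, 0, 0], [-0.4, -2.4, 0, 0, 0], [-0.4, -2.4, 0, 0, 0], [-0.4, -2.4, 0, 0, 0], [-0.4, -2.4, 0, 0, 0], [-0.4, -2.4, 0, 0, 0], [0, 0, 0, 0, 0]],
])

```text
clock: 5.87
position: [572.5, -22.2, 74.2]
ee_rot: [0.117, 0.993, 0.02, 0.015]
contact_force: [0.2, 1.1, 0.2]
gripper_width: 18.3
```

```bash
python3 -c "
from h import *
delta([577,-26.6,10])"
```

```text
t 5.87 pos [572.5 -22.2  74.2] F [0.2 1.1 0.2] w 18.3 zax [ 0.034  0.036 -0.999]
turn needed rad 0.012 delta cm [-0.38 -0.6   6.41]
```

send_rows([
  [[-0.3, -0.4, 1.2, 0, 0], [0, 0, 1.2, 0, 0], [0, 0, 1.2, 0, 0], [0, 0, 1.2, 0, 0], [0, 0, 0.6, 0, 0], [0, 0, 0, 0, 0]],
])

```text
clock: 6.37
position: [576.6, -24.8, 14.3]
ee_rot: [0.117, 0.993, 0.02, 0.015]
contact_force: [-0.2, -0.4, -0.8]
gripper_width: 18.3
```

```bash
python3 -c "
from h import *
delta([577,-26.6,10])"
```

```text
t 6.37 pos [576.6 -24.8  14.3] F [-0.2 -0.4 -0.8] w 18.3 zax [ 0.034  0.037 -0.999]
turn needed rad 0.01 delta cm [-0.07 -0.19  0.43]
```

send_rows([
  [[0, -0.1, 0.3, 0, 0], [0, 0, 0.1, 0, 0], [0, 0, 0, 0, 0], [0, 0, 0, 0, 0.5], [0, 0, 0, 0, 0.5], [0, 0, 0, 0, 0.5], [0, 0, 0, 0, 0.5]],
])

```text
clock: 6.95
position: [578.3, -24.1, 11.2]
ee_rot: [0.116, 0.993, 0.021, 0.016]
contact_force: [-0.6, -0.7, -1.4]
gripper_width: 42.6
```

send_rows([
  [[0, 0, -0.7, 0, 0.5], [0, 0, -1.5, 0, 0.5], [0, 0, -1.5, 0, 0.5], [0, 0, -1.5, 0, 0.5], [0, 0, -1.5, 0, 0.5], [0, 0, -1.5, 0, 0.5], [0, 0, 0, 0, 0.5]],
])

```text
clock: 7.53
position: [575.3, -27.8, 100.4]
ee_rot: [0.116, 0.993, 0.021, 0.018]
contact_force: [0.0, 0.5, 0.7]
gripper_width: 42.7
```

```bash
python3 -c "
from h import *
delta([512.9,198.1,90])"
```

```text
t 7.53 pos [575.3 -27.8 100.4] F [0.  0.5 0.7] w 42.7 zax [ 0.04   0.037 -0.999]
turn needed rad 0.014 delta cm [11.32 20.49  1.62]
```

send_rows([
  [[1.25, 2.25, 0, 0, 0.5], [1.25, 2.25, 0, 0, 0.5], [1.25, 2.25, 0, 0, 0.5], [1.25, 2.25, 0, 0, 0.5], [1.25, 2.25, 0, 0, 0.5], [1.25, 2.25, 0, 0, 0.5], [1.25, 2.25, 0, 0, 0.5], [1.25, 2.25, 0, 0, 0.5], [1.25, 2.25, 0, 0, 0.5], [0, 0, 0, 0, 0.5]],
])

```text
clock: 8.37
position: [510.8, 202.7, 108.8]
ee_rot: [0.119, 0.992, 0.022, 0.021]
contact_force: [-0.2, -0.7, 0.5]
gripper_width: 42.7
```

```bash
python3 -c "
from h import *
delta([512.9,198.1,50])"
```

```text
t 8.37 pos [510.8 202.7 108.8] F [-0.2 -0.7  0.5] w 42.7 zax [ 0.046  0.039 -0.998]
turn needed rad 0.007 delta cm [-0.1  -0.69  5.86]
```

send_rows([
  [[0, -0.3, 1.2, 0, 0.5], [0, -0.2, 1.2, 0, 0.5], [0, 0, 1.2, 0, 0.5], [0, 0, 1.2, 0, 0.5], [0, 0, 1.2, 0, 0.5], [0, 0, 0.5, 0, 0.5], [0, 0, 0, 0, 0.5]],
])

```text
clock: 8.95
position: [512.1, 201.4, 42.0]
ee_rot: [0.117, 0.993, 0.023, 0.021]
contact_force: [0.1, 0.2, 0.3]
gripper_width: 42.6
```

```bash
python3 -c "
from h import *
delta([512.9,198.1,9])"
```

```text
t 8.95 pos [512.1 201.4  42. ] F [0.1 0.2 0.3] w 42.6 zax [ 0.048  0.041 -0.998]
turn needed rad 0.011 delta cm [-0.03 -0.47  3.28]
```

send_rows([
  [[0, -0.3, 0.7, 0.01, 0.5], [0, -0.2, 0.8, 0, 0.5], [0, -0.1, 0.8, 0, 0.5], [0, -0.1, 0.5, 0, 0.5], [0, 0, 0.2, 0, 0.5], [0, 0, 0, 0, 0], [0, 0, 0, 0, 0], [0, 0, 0, 0, 0], [0, 0, 0, 0, 0]],
])

```text
clock: 9.7
position: [513.1, 195.1, 10.5]
ee_rot: [0.123, 0.992, 0.024, 0.022]
contact_force: [-0.3, 0.2, 0.4]
gripper_width: 18.3
```

```bash
python3 -c "
from h import *
delta([512.9,198.1,9])"
```

```text
t 9.7 pos [513.1 195.1  10.5] F [-0.3  0.2  0.4] w 18.3 zax [ 0.051  0.043 -0.998]
turn needed rad -0.001 delta cm [0.1  0.28 0.16]
```

send_rows([
  [[0, 0, -0.8, 0, 0], [0, 0, -2.5, 0, 0], [0, 0, -2.5, 0, 0], [0, 0, -2.5, 0, 0], [0, 0, 0, 0, 0]],
])

```text
clock: 10.12
position: [508.2, 191.1, 97.5]
ee_rot: [0.123, 0.992, 0.023, 0.022]
contact_force: [1.1, 1.2, -0.5]
gripper_width: 18.3
```

```bash
python3 -c "
from h import *
delta([535,-16,85])"
```

```text
t 10.12 pos [508.2 191.1  97.5] F [ 1.1  1.2 -0.5] w 18.3 zax [ 0.048  0.041 -0.998]
turn needed rad -0.0 delta cm [ -7.62 -19.48   0.54]
```

send_rows([
  [[-0.85, -2.1, 0, 0, 0], [-0.85, -2.1, 0, 0, 0], [-0.85, -2.1, 0, 0, 0], [-0.85, -2.1, 0, 0, 0], [-0.85, -2.1, 0, 0, 0], [-0.85, -2.1, 0, 0, 0], [-0.85, -2.1, 0, 0, 0], [-0.85, -2.1, 0, 0, 0], [-0.8, -2.1, 0, 0, 0], [0, 0, 0, 0, 0]],
])

```text
clock: 10.95
position: [538.7, -15.6, 97.2]
ee_rot: [0.12, 0.992, 0.028, 0.027]
contact_force: [0.1, -0.4, -0.5]
gripper_width: 18.4
```

```bash
python3 -c "
from h import *
delta([535,-16,13])"
```

```text
t 10.95 pos [538.7 -15.6  97.2] F [ 0.1 -0.4 -0.5] w 18.4 zax [ 0.061  0.049 -0.997]
turn needed rad 0.007 delta cm [ 0.75 -0.65  8.37]
```

send_rows([
  [[0.3, -0.2, 1.2, 0, 0], [0.3, -0.2, 1.2, 0, 0], [0.1, -0.1, 1.2, 0, 0], [0, 0, 1.2, 0, 0], [0, 0, 1.2, 0, 0], [0, 0, 1.2, 0, 0], [0, 0, 0, 0, 0]],
])

```text
clock: 11.53
position: [536.1, -15.0, 25.5]
ee_rot: [0.122, 0.992, 0.03, 0.031]
contact_force: [0.3, 0.7, -0.6]
gripper_width: 18.1
```

```bash
python3 -c "
from h import *
delta([535,-16,13]);print(arm.read_state()['joints'])"
```

```text
t 11.53 pos [536.1 -15.   25.5] F [ 0.3  0.7 -0.6] w 18.1 zax [ 0.068  0.051 -0.996]
turn needed rad 0.003 delta cm [ 0.15 -0.2   1.23]
[ 0.25510872  0.45692475 -0.47907493 -0.06147138 -0.55649519 -2.01902201]
```

send_rows([
  [[0.1, -0.1, 0.7, 0, 0], [0.1, 0, 0.4, 0, 0], [0, 0, 0, 0, 0], [0, 0, 0, 0, 0.5], [0, 0, 0, 0, 0.5], [0, 0, 0, 0, 0.5], [0, 0, 0, 0, 0.5]],
])

```text
clock: 12.12
position: [536.4, -13.5, 16.5]
ee_rot: [0.121, 0.992, 0.03, 0.033]
contact_force: [-1.1, 0.8, -0.2]
gripper_width: 42.5
```

send_rows([
  [[0, 0, -0.7, 0, 0.5], [0, 0, -1.2, 0, 0.5], [0, 0, -2.0, 0, 0.5], [0, 0, -3.0, 0, 0.5], [0, 0, -3.5, 0, 0.5], [0, 0, -3.5, 0, 0.5], [0, 0, -3.5, 0, 0.5], [0, 0, -1.0, 0, 0.5], [0, 0, 0, 0, 0.5]],
])

```text
clock: 12.87
position: [521.5, -24.9, 213.6]
ee_rot: [0.121, 0.992, 0.03, 0.035]
contact_force: [-0.5, 0.3, -0.7]
gripper_width: 42.4
```

```bash
python3 - <<'E'
from h import *
delta([568,-219,200])
p,d=optics.get_image("side");cv2.imwrite("pics/s2.png",cv2.resize(p[200:460,150:450],None,fx=2.2,fy=2.2))
E
```

```text
t 12.87 pos [521.5 -24.9 213.6] F [-0.5  0.3 -0.7] w 42.4 zax [ 0.076  0.051 -0.996]
turn needed rad 0.005 delta cm [ -9.11 -17.8    0.72]
```

View pics/s2.png

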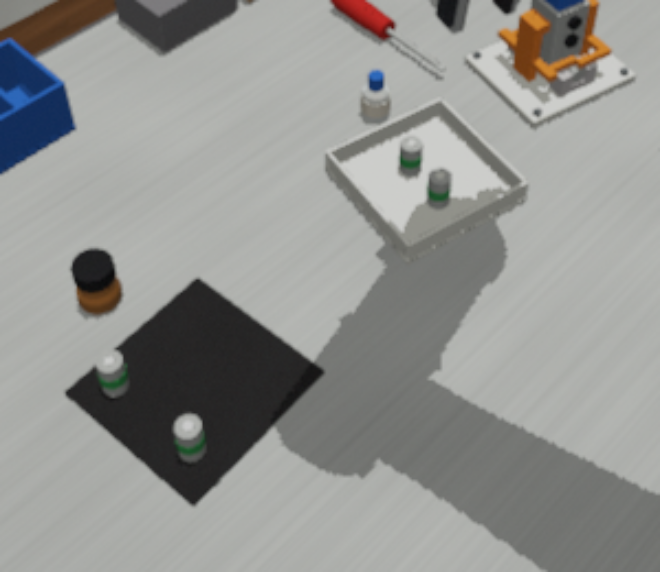

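Two cartridges stand upright in the tray (crop 410,155 and 440,188), and two are untouched on the mat. The tool has drifted about 0.09 rad off vertical, so I'll check where the drift comes from before I grip the head.

send_rows([
  [[0, 0, 0, 0, 0.66], [0, 0, 0, 0, 0.66], [0, 0, 0, 0, 0.66], [0, 0, 0, 0, 0.66], [0, 0, 0, 0, 0.66], [0, 0, 0, 0, 0.66], [0, 0, 0, 0, 0.66], [0, 0, 0, 0, 0.66], [0, 0, 0, 0, 0.66], [0, 0, 0, 0, 0.66]],
])

```text
clock: 13.75
position: [517.7, -25.2, 204.8]
ee_rot: [0.121, 0.992, 0.028, 0.027]
contact_force: [1.2, -0.2, -0.5]
gripper_width: 56.0
```

```bash
python3 -c "
from h import *
delta([568,-219,200]);print(arm.read_state()['joints'])"
```

```text
t 13.75 pos [517.7 -25.2 204.8] F [ 1.2 -0.2 -0.5] w 56.0 zax [ 0.06   0.048 -0.997]
turn needed rad 0.003 delta cm [ -9.55 -17.6   -0.16]
[ 0.24490908  0.198136   -0.31599328 -0.03902425 -0.98725517 -2.0389196 ]
```

send_rows([
  [[-4.1, 0, 0, 0, 0.66], [-4.1, 0, 0, 0, 0.66], [-1.0, 0, 0, 0, 0.66], [0, 0, 0, 0, 0.66]],
])

```text
clock: 14.08
position: [605.3, -48.7, 206.5]
ee_rot: [0.121, 0.992, 0.027, 0.023]
contact_force: [-0.2, 0.1, -0.9]
gripper_width: 56.0
```

```bash
python3 -c "
from h import *
delta([568,-219,200]);print(arm.read_state()['joints'])"
```

```text
t 14.08 pos [605.3 -48.7 206.5] F [-0.2  0.1 -0.9] w 56.0 zax [ 0.053  0.048 -0.997]
turn needed rad 0.004 delta cm [ -0.46 -17.44  -0.37]
[ 0.16626029  0.34930747 -0.09573799 -0.04406565 -1.06600435 -1.95894301]
```

send_rows([
  [[0, -3.0, 0, 0, 0.66], [0, -3.0, 0, 0, 0.66], [0, -3.0, 0, 0, 0.66], [0, -3.0, 0, 0, 0.66], [0, -3.0, 0, 0, 0.66], [0, 0, 0, 0, 0.66]],
])

```text
clock: 14.58
position: [566.3, -196.0, 196.0]
ee_rot: [0.118, 0.992, 0.028, 0.022]
contact_force: [0.1, 0.3, -0.0]
gripper_width: 56.5
```

```bash
python3 -c "
from h import *
delta([568,-219,200]);print(arm.read_state()['joints'])"
```

```text
t 14.58 pos [ 566.3 -196.   196. ] F [ 0.1  0.3 -0. ] w 56.5 zax [ 0.05   0.049 -0.998]
turn needed rad 0.01 delta cm [-0.72 -2.17 -0.5 ]
[-0.09139187  0.35335053 -0.1107474  -0.06172397 -1.06184097 -1.68682952]
```

Cause found: each row restarts from the measured pose, so a little gravity sag builds up along the arm's radial direction. It goes outward when the arm is low and extended, inward when it is high and retracted. I'll let it relax above the mat at azimuth ≈0.75, where the inward sag cancels the lean.

send_rows([
  [[2.3, 3.4, -0.4, 0, 0.66], [2.3, 3.4, -0.4, 0, 0.66], [2.3, 3.4, -0.4, 0, 0.66], [2.3, 3.4, -0.4, 0, 0.66], [2.3, 3.4, -0.4, 0, 0.66], [2.3, 3.4, -0.4, 0, 0.66], [2.3, 3.4, -0.4, 0, 0.66], [2.3, 3.4, -0.4, 0, 0.66], [2.3, 3.4, -0.4, 0, 0.66], [2.3, 3.4, -0.4, 0, 0.66]],
])

```text
clock: 15.42
position: [413.5, 184.8, 246.9]
ee_rot: [0.127, 0.991, 0.029, 0.021]
contact_force: [1.3, 0.4, 0.7]
gripper_width: 56.5
```

send_rows([
  [[0, 0, -0.1, 0, 0.66], [0, 0, -0.1, 0, 0.66], [0, 0, -0.1, 0, 0.66], [0, 0, -0.1, 0, 0.66], [0, 0, -0.1, 0, 0.66], [0, 0, -0.1, 0, 0.66], [0, 0, -0.1, 0, 0.66], [0, 0, -0.1, 0, 0.66], [0, 0, -0.1, 0, 0.66], [0, 0, -0.1, 0, 0.66]],
])

```text
clock: 16.25
position: [409.0, 186.0, 258.6]
ee_rot: [0.124, 0.992, 0.03, 0.021]
contact_force: [-0.2, 0.3, -0.7]
gripper_width: 56.4
```

```bash
python3 -c "
from h import *
delta([568,-219,200]);print(arm.read_state()['joints'])"
```

```text
t 16.25 pos [409.  186.  258.6] F [-0.2  0.3 -0.7] w 56.4 zax [ 0.05   0.055 -0.997]
turn needed rad -0.003 delta cm [-25.22 -35.67   4.41]
[ 0.78823738  0.02135168 -0.39182307 -0.00367052 -1.08317421 -2.60655367]
```

send_rows([
  [[0, 0, -0.1, 0, 0.66], [0, 0, -0.1, 0, 0.66], [0, 0, -0.1, 0, 0.66], [0, 0, -0.1, 0, 0.66], [0, 0, -0.1, 0, 0.66], [0, 0, -0.1, 0, 0.66], [0, 0, -0.1, 0, 0.66], [0, 0, -0.1, 0, 0.66], [0, 0, -0.1, 0, 0.66], [0, 0, -0.1, 0, 0.66]],
])

```text
clock: 17.08
position: [408.6, 185.3, 269.5]
ee_rot: [0.124, 0.992, 0.03, 0.021]
contact_force: [0.5, -1.0, -1.1]
gripper_width: 56.4
```

```bash
python3 -c "
from h import *
delta([568,-219,200]);print(arm.read_state()['joints'])"
```

```text
t 17.08 pos [408.6 185.3 269.5] F [ 0.5 -1.  -1.1] w 56.4 zax [ 0.05   0.055 -0.997]
turn needed rad -0.003 delta cm [-25.22 -35.64   5.51]
[ 0.78763711  0.01222165 -0.37313303 -0.00367827 -1.1114775  -2.60653829]
```

send_rows([
  [[-2.5, 2.7, 0, 0, 0.66], [-2.5, 2.7, 0, 0, 0.66], [-2.5, 2.7, 0, 0, 0.66], [-2.5, 2.7, 0, 0, 0.66], [-2.5, 2.7, 0, 0, 0.66], [-2.5, 2.7, 0, 0, 0.66], [-2.5, 2.0, 0, 0, 0.66]],
])

```text
clock: 17.67
position: [625.1, 319.3, 288.9]
ee_rot: [0.123, 0.992, 0.031, 0.021]
contact_force: [0.3, 0.3, 0.9]
gripper_width: 56.5
```

```bash
python3 -c "
from h import *
delta([568,-219,200]);print(arm.read_state()['joints'])"
```

```text
t 17.67 pos [625.1 319.3 288.9] F [0.3 0.3 0.9] w 56.5 zax [ 0.048  0.055 -0.997]
turn needed rad -0.001 delta cm [ -7.42 -54.06   5.61]
[ 0.69690704  0.45623433  0.26529958 -0.01189046 -1.30713882 -2.51277691]
```

send_rows([
  [[0, 0, 0, 0, 0.66], [0, 0, 0, 0, 0.66], [0, 0, 0, 0, 0.66], [0, 0, 0, 0, 0.66], [0, 0, 0, 0, 0.66], [0, 0, 0, 0, 0.66], [0, 0, 0, 0, 0.66], [0, 0, 0, 0, 0.66], [0, 0, 0, 0, 0.66], [0, 0, 0, 0, 0.66]],
])

```text
clock: 18.5
position: [626.3, 319.9, 286.4]
ee_rot: [0.124, 0.992, 0.029, 0.02]
contact_force: [0.6, -0.1, -0.5]
gripper_width: 56.2
```

```bash
python3 -c "
from h import *
delta([568,-219,200]);print(arm.read_state()['joints'])"
```

```text
t 18.5 pos [626.3 319.9 286.4] F [ 0.6 -0.1 -0.5] w 56.2 zax [ 0.046  0.053 -0.997]
turn needed rad -0.002 delta cm [ -7.36 -54.12   5.47]
[ 0.69649036  0.46105077  0.26713533 -0.01169324 -1.30696677 -2.51276733]
```

send_rows([
  [[-0.5, -3.8, 0, 0, 0.66], [-0.5, -3.8, 0, 0, 0.66], [-0.5, -3.8, 0, 0, 0.66], [-0.5, -3.8, 0, 0, 0.66], [-0.5, -3.8, 0, 0, 0.66], [-0.5, -3.8, 0, 0, 0.66], [-0.5, -3.8, 0, 0, 0.66], [-0.5, -3.8, 0, 0, 0.66], [-0.5, -3.8, 0, 0, 0.66], [-0.5, -3.8, 0, 0, 0.66]],
])

```text
clock: 19.33
position: [581.3, -67.5, 264.1]
ee_rot: [0.116, 0.992, 0.031, 0.023]
contact_force: [1.4, 0.0, 0.1]
gripper_width: 56.4
```

send_rows([
  [[-0.5, -3.3, 0.5, 0, 0.66], [-0.5, -3.3, 1.0, 0, 0.66], [-0.5, -3.3, 1.0, 0, 0.66], [-0.5, -2.5, 1.0, 0, 0.66], [0, 0, 1.0, 0, 0.66], [0, 0, 1.0, 0, 0.66], [0, 0, 1.0, 0, 0.66], [0, 0, 0, 0, 0.66]],
])

```text
clock: 20.0
position: [573.6, -201.9, 191.5]
ee_rot: [0.121, 0.992, 0.031, 0.027]
contact_force: [-0.5, 0.3, 0.1]
gripper_width: 56.7
```

```bash
python3 -c "
from h import *
delta([569,-222,180]);print(arm.read_state()['joints'])"
```

```text
t 20.0 pos [ 573.6 -201.9  191.5] F [-0.5  0.3  0.1] w 56.7 zax [ 0.061  0.055 -0.997]
turn needed rad 0.004 delta cm [ 0.01 -2.13  1.  ]
[-0.10408279  0.36810846 -0.09772744 -0.07036878 -1.05100083 -1.67582898]
```

send_rows([
  [[0, -1.2, 0.3, 0, 0.66], [0, -1.0, 0.5, 0, 0.66], [0.1, -0.1, 1.2, 0, 0.66], [0.1, -0.1, 1.2, 0, 0.66], [0.1, -0.1, 1.2, 0, 0.66], [0, 0, 0, 0, 0.66]],
])

```text
clock: 20.5
position: [569.5, -222.1, 145.9]
ee_rot: [0.117, 0.992, 0.031, 0.03]
contact_force: [-0.2, 0.1, -0.9]
gripper_width: 56.3
```

```bash
python3 -c "
from h import *
delta([569,-222,105]);print(arm.read_state()['joints'])"
```

```text
t 20.5 pos [ 569.5 -222.1  145.9] F [-0.2  0.1 -0.9] w 56.3 zax [ 0.066  0.054 -0.996]
turn needed rad 0.013 delta cm [ 0.27 -0.27  4.08]
[-0.13961904  0.41399172 -0.14827881 -0.07681114 -0.95162366 -1.62221246]
```

send_rows([
  [[0.1, -0.1, 0.8, 0.01, 0.66], [0.1, -0.1, 0.8, 0, 0.66], [0.1, -0.1, 0.8, 0, 0.66], [0, -0.1, 0.8, 0, 0.66], [0, 0, 0.4, 0, 0.66], [0, 0, 0, 0, 0.66]],
])

```text
clock: 21.0
position: [569.4, -223.9, 108.3]
ee_rot: [0.121, 0.992, 0.03, 0.032]
contact_force: [0.2, 0.8, -0.7]
gripper_width: 56.6
```

```bash
python3 - <<'E'
from h import *
delta([569,-222,105])
p,d=optics.get_image("side");a=cv2.resize(p[120:270,340:480],None,fx=3,fy=3)
q,d=optics.get_image("top");b=cv2.resize(q[210:330,400:512],None,fx=3.75,fy=3.75)
cv2.imwrite("pics/h3.png",np.hstack([a[:450,:380],b[:450]]))
E
```

```text
t 21.0 pos [ 569.4 -223.9  108.3] F [ 0.2  0.8 -0.7] w 56.6 zax [ 0.07   0.052 -0.996]
turn needed rad 0.004 delta cm [0.1  0.15 0.34]
```

View pics/h3.png

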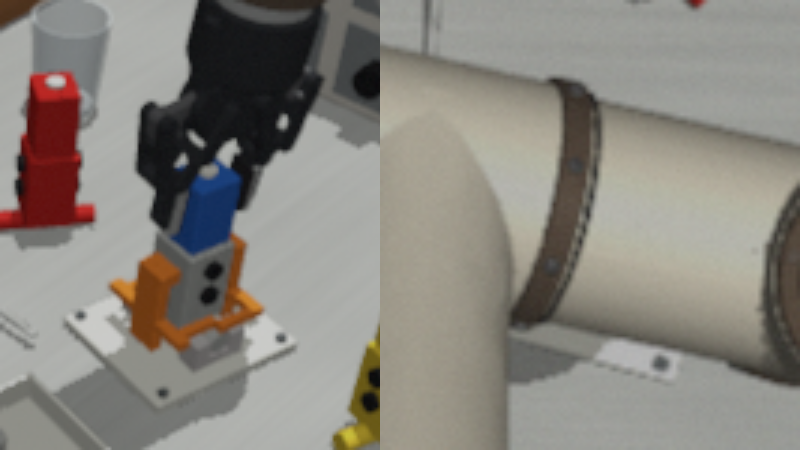

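The side crop shows the open fingers either side of the blue grip at (205,205), above the steel block. I'll rock it gently towards +y first, with the jaws loosely around the grip.

send_rows([
  [[0, 0.5, 0, 0, 0.66], [0, 0.5, 0, 0, 0.66], [0, 0.5, 0, 0, 0.66], [0, 0.5, 0, 0, 0.66]],
])

```text
clock: 21.43
position: [575.0, -205.8, 112.3]
ee_rot: [0.121, 0.992, 0.028, 0.033]
contact_force: [-2.0, -6.2, -0.6]
gripper_width: 56.2
```

```bash
python3 -c "
from h import *
delta([577.9,-193,106])"
```

```text
t 21.43 pos [ 575.  -205.8  112.3] F [-2.  -6.2 -0.6] w 56.2 zax [ 0.072  0.048 -0.996]
turn needed rad 0.004 delta cm [0.07 1.27 0.71]
```

send_rows([
  [[0, 0.5, 0.15, 0, 0.66], [0, 0.5, 0.15, 0, 0.66], [0, 0.4, 0.1, 0, 0.66], [0, 0.2, 0.1, 0, 0.66], [0, 0, 0, 0, 0.66]],
])

```text
clock: 21.85
position: [577.9, -195.0, 113.0]
ee_rot: [0.119, 0.992, 0.022, 0.033]
contact_force: [-0.9, -2.3, -0.1]
gripper_width: 56.5
```

```bash
cat >> h.py <<'E'
def look(z=150):
    p,d=optics.get_image("side");X=S.cloud(d); h=cv2.cvtColor(p,cv2.COLOR_BGR2HSV)
    c=np.array([569.9,-225.0]);ex=np.array([.970,-.243]);ey=np.array([.243,.970])
    near=(np.linalg.norm(X[...,:2]-c,axis=2)<110)&(d>0)
    for nm,lo,hi in (("orange",5,18),("blue",105,125)):
        m=near&(h[...,0]>=lo)&(h[...,0]<=hi)&(h[...,1]>140)&(h[...,2]>60); P=X[m]; Y=(P[:,:2]-c)@ey; Xc=(P[:,:2]-c)@ex
        if nm=="orange":
            for s in (1,-1):
                k=(Y*s>0)&(P[:,2]>50)&(P[:,2]<95); print("orange",s,k.sum(),"y pct",np.percentile(Y[k],[5,50,95]).round(1) if k.sum() else "")
        else:
            for a,b in ((100,115),(115,130),(130,147)):
                k=(P[:,2]>a)&(P[:,2]<b); print("blue z",a,b,k.sum(),"y pct",np.percentile(Y[k],[5,50,95]).round(1) if k.sum()>3 else "")
    return p
E
python3 - <<'E'
from h import *
delta([577.9,-193,106]); p=look()
cv2.imwrite("pics/h4.png",cv2.resize(p[120:270,340:480],None,fx=3,fy=3))
E
```

```text
t 21.85 pos [ 577.9 -195.   113. ] F [-0.9 -2.3 -0.1] w 56.5 zax [ 0.07   0.036 -0.997]
turn needed rad 0.008 delta cm [0.09 0.15 0.71]
orange 1 204 y pct [34.6 48.1 51. ]
orange -1 125 y pct [-35.9 -29.1 -21.2]
blue z 100 115 105 y pct [ 8.2 31.6 38.2]
blue z 115 130 109 y pct [ 9.6 33.5 41.2]
blue z 130 147 169 y pct [13.  34.8 44.4]
```

View pics/h4.png

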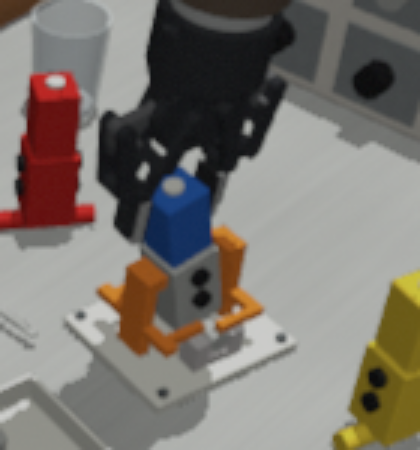

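send_rows([
  [[0, 0.4, 0.2, 0, 0.66], [0, 0.2, 0.1, 0, 0.66], [0, 0, 0, 0, 0.66]],
])

```text
clock: 22.15
position: [578.9, -191.4, 113.2]
ee_rot: [0.118, 0.992, 0.02, 0.033]
contact_force: [-1.4, -3.5, -0.4]
gripper_width: 56.4
```

```bash
python3 -c "
from h import *
delta([561.9,-257,108]);look()"
```

```text
t 22.15 pos [ 578.9 -191.4  113.2] F [-1.4 -3.5 -0.4] w 56.4 zax [ 0.069  0.031 -0.997]
turn needed rad 0.009 delta cm [ 0.13 -6.8   0.2 ]
orange 1 200 y pct [36.9 50.6 53.6]
orange -1 139 y pct [-35.6 -28.9 -21.4]
blue z 100 115 105 y pct [11.  33.1 41.3]
blue z 115 130 104 y pct [16.1 37.1 45.8]
blue z 130 147 162 y pct [15.5 38.2 48.6]
```

send_rows([
  [[0, -0.9, 0, 0, 0.66], [0, -0.9, 0, 0, 0.66], [0, -0.9, 0, 0, 0.66], [0, -0.9, 0, 0, 0.66], [0, -0.6, 0, 0, 0.66], [0, -0.5, 0, 0, 0.66], [0, -0.5, 0, 0, 0.66], [0, 0, 0, 0, 0.66]],
])

```text
clock: 22.87
position: [568.9, -242.9, 112.0]
ee_rot: [0.118, 0.992, 0.023, 0.036]
contact_force: [0.3, 2.2, -1.2]
gripper_width: 56.2
```

```bash
python3 -c "
from h import *
delta([561.9,-257,108]);look()"
```

```text
t 22.87 pos [ 568.9 -242.9  112. ] F [ 0.3  2.2 -1.2] w 56.2 zax [ 0.077  0.037 -0.996]
turn needed rad 0.009 delta cm [ 0.38 -1.56  0.3 ]
orange 1 197 y pct [38.4 50.9 53.4]
orange -1 39 y pct [-38.1 -34.4 -22.9]
blue z 100 115 118 y pct [-17.    8.9  11.9]
blue z 115 130 92 y pct [-19.3   1.2  10.3]
blue z 130 147 106 y pct [-23.6  -3.9   8.9]
```

send_rows([
  [[0.2, -0.5, 0, 0, 0.66], [0.2, -0.5, 0, 0, 0.66], [0, -0.4, 0, 0, 0.66], [0, -0.3, 0, 0, 0.66], [0, -0.2, 0, 0, 0.66], [0, 0, 0, 0, 0.66]],
])

```text
clock: 23.42
position: [565.6, -254.6, 112.2]
ee_rot: [0.117, 0.992, 0.027, 0.042]
contact_force: [0.4, 2.1, 0.4]
gripper_width: 56.5
```

```bash
python3 - <<'E'
from h import *
delta([561.9,-257,108]);p=look()
cv2.imwrite("pics/h5.png",cv2.resize(p[120:270,340:480],None,fx=3,fy=3))
E
```

```text
t 23.42 pos [ 565.6 -254.6  112.2] F [0.4 2.1 0.4] w 56.5 zax [ 0.089  0.043 -0.995]
turn needed rad 0.012 delta cm [ 0.34 -0.35  0.37]
orange 1 198 y pct [38.  51.1 53.2]
orange -1 42 y pct [-44.7 -41.6 -29.1]
blue z 100 115 128 y pct [-26.6  -1.8   1.7]
blue z 115 130 97 y pct [-34.5 -11.2  -2.4]
blue z 130 147 132 y pct [-40.5 -21.   -6.1]
```

View pics/h5.png

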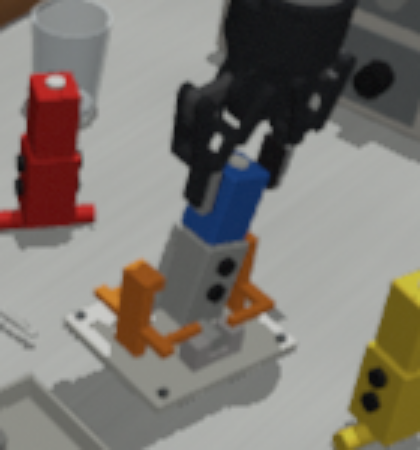

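The head leans to -y and the right catch is about 8–9 mm out. It needs a bit more.

send_rows([
  [[0.2, -0.5, 0, 0, 0.66], [0.1, -0.5, 0, 0, 0.66], [0, -0.3, 0, 0, 0.66], [0, 0, 0, 0, 0.66]],
])

```text
clock: 23.8
position: [563.1, -263.1, 112.3]
ee_rot: [0.116, 0.992, 0.029, 0.045]
contact_force: [0.9, 2.8, -0.0]
gripper_width: 56.4
```

```bash
python3 - <<'E'
from h import *
delta([569.9,-225,108]);p=look()
E
```

```text
t 23.8 pos [ 563.1 -263.1  112.3] F [ 0.9  2.8 -0. ] w 56.4 zax [ 0.096  0.046 -0.994]
turn needed rad 0.015 delta cm [0.26 3.82 0.67]
orange 1 198 y pct [38.8 51.  53.2]
orange -1 43 y pct [-51.  -47.6 -30.5]
blue z 100 115 136 y pct [-34.3  -9.4  -5.6]
blue z 115 130 96 y pct [-43.7 -21.  -10.3]
blue z 130 147 142 y pct [-51.4 -29.7 -14.3]
```

Both catches read as clear: left ≈16 mm out, right ≈15 mm. Next I'll bring the head back upright and grip it.

send_rows([
  [[0, 0.8, 0.1, 0, 0.66], [0, 0.8, 0.2, 0, 0.66], [0.1, 0.8, 0.2, 0, 0.66], [0.1, 0.8, 0.2, 0, 0.66], [0, 0.6, 0.1, 0, 0.66], [0, 0.5, 0.1, 0, 0.66], [0, 0, 0, 0, 0.66]],
])

```text
clock: 24.43
position: [571.4, -218.8, 104.6]
ee_rot: [0.116, 0.992, 0.026, 0.044]
contact_force: [-0.5, 0.3, 0.4]
gripper_width: 56.0
```

```bash
python3 - <<'E'
from h import *
delta([571.1,-220,108]);p=look()
E
```

```text
t 24.43 pos [ 571.4 -218.8  104.6] F [-0.5  0.3  0.4] w 56.0 zax [ 0.094  0.042 -0.995]
turn needed rad 0.016 delta cm [-0.02 -0.1  -0.35]
orange 1 202 y pct [37.4 50.8 53.3]
orange -1 119 y pct [-52.2 -45.9 -38.1]
blue z 100 115 107 y pct [-13.7  10.7  14.5]
blue z 115 130 114 y pct [-15.3  10.6  13.8]
blue z 130 147 138 y pct [-17.8   8.2  12.8]
```

send_rows([
  [[0, 0, 0, 0, 0.5], [0, 0, 0, 0, 0.45], [0, 0, 0, 0, 0.4], [0, 0, 0, 0, 0.35], [0, 0, 0, 0, 0.2], [0, 0, 0, 0, 0.2]],
])

```text
clock: 24.98
position: [570.1, -223.5, 104.4]
ee_rot: [0.117, 0.992, 0.023, 0.043]
contact_force: [-0.4, -0.5, 0.6]
gripper_width: 35.7
```

```bash
python3 - <<'E'
from h import *
delta([571.1,-220,108]);p=look()
E
```

```text
t 24.98 pos [ 570.1 -223.5  104.4] F [-0.4 -0.5  0.6] w 35.7 zax [ 0.091  0.036 -0.995]
turn needed rad 0.013 delta cm [-0.04  0.39 -0.33]
orange 1 205 y pct [37.8 50.7 53.6]
orange -1 127 y pct [-52.4 -45.5 -37.8]
blue z 100 115 82 y pct [-10.7   6.9  18.4]
blue z 115 130 76 y pct [-10.6   5.4  17.7]
blue z 130 147 93 y pct [-14.4   3.4  17.2]
```

send_rows([
  [[0, 0.3, 0, 0, 0.2], [0, 0.3, 0, 0, 0.2], [0, 0, 0, 0, 0.2], [0, 0, 0, 0, 0.2]],
])

```text
clock: 25.37
position: [570.2, -223.5, 104.6]
ee_rot: [0.117, 0.992, 0.02, 0.042]
contact_force: [0.1, 0.3, 0.3]
gripper_width: 35.6
```

```bash
python3 - <<'E'
from h import *
delta([571.1,-220,108]);p=look()
E
```

```text
t 25.37 pos [ 570.2 -223.5  104.6] F [0.1 0.3 0.3] w 35.6 zax [ 0.089  0.029 -0.996]
turn needed rad 0.012 delta cm [-0.03  0.38 -0.32]
orange 1 203 y pct [37.4 50.7 53.5]
orange -1 131 y pct [-51.6 -46.  -37.7]
blue z 100 115 79 y pct [-10.3   8.   18.6]
blue z 115 130 82 y pct [-11.3   5.4  18.1]
blue z 130 147 89 y pct [-13.5   3.6  17.9]
```

Pushing sideways while gripped takes out the lean, so I'll continue.

send_rows([
  [[0, 0.5, 0, 0, 0.2], [0, 0.5, 0, 0, 0.2], [0, 0.5, 0, 0, 0.2], [0, 0.5, 0, 0, 0.2], [0, 0.5, 0, 0, 0.2], [0, 0, 0, 0, 0.2]],
])

```text
clock: 25.92
position: [570.4, -221.2, 104.4]
ee_rot: [0.115, 0.993, 0.002, 0.037]
contact_force: [0.5, -1.5, 0.6]
gripper_width: 35.7
```

```bash
python3 - <<'E'
from h import *
delta([571.1,-220,108]);p=look()
E
```

```text
t 25.92 pos [ 570.4 -221.2  104.4] F [ 0.5 -1.5  0.6] w 35.7 zax [ 0.074 -0.004 -0.997]
turn needed rad 0.015 delta cm [-0.06  0.14 -0.35]
orange 1 201 y pct [37.6 50.8 53.4]
orange -1 143 y pct [-51.7 -45.8 -37.9]
blue z 100 115 76 y pct [-8.4 11.2 21.2]
blue z 115 130 78 y pct [-7.7  8.2 20.5]
blue z 130 147 91 y pct [-8.9  7.1 20.2]
```

```bash
python3 -c "
from h import *
delta([570.4,-221.2,147.4])"
```

```text
t 25.97 pos [ 570.4 -221.2  104.5] F [-1.  -8.5 -3.8] w 35.6 zax [ 0.074 -0.004 -0.997]
turn needed rad 0.015 delta cm [-0.31  0.05 -4.28]
```

send_rows([
  [[0, 0, 0, 0, 0.2], [0, 0, -0.5, 0, 0.2], [-0.1, 0, -0.6, 0, 0.2], [0, 0, -0.6, 0, 0.2]],
])

```text
clock: 26.3
position: [565.8, -219.6, 116.8]
ee_rot: [0.116, 0.993, 0.004, 0.031]
contact_force: [0.8, -0.2, -6.3]
gripper_width: 35.3
```

```bash
python3 - <<'E'
from h import *
delta([570.4,-221.2,147.4]);p=look()
cv2.imwrite("pics/h6.png",cv2.resize(p[120:270,340:480],None,fx=4,fy=4,interpolation=2))
E
```

```text
t 26.3 pos [ 565.8 -219.6  116.8] F [ 0.8 -0.2 -6.3] w 35.3 zax [ 0.062  0.001 -0.998]
turn needed rad 0.012 delta cm [-0.67  0.   -3.02]
orange 1 200 y pct [37.8 50.9 53.3]
orange -1 112 y pct [-52.5 -46.2 -38.8]
blue z 100 115 15 y pct [-2.2 18.1 21.5]
blue z 115 130 84 y pct [-8.3  9.5 21.3]
blue z 130 147 93 y pct [-7.5  8.5 21.1]
```

View pics/h6.png

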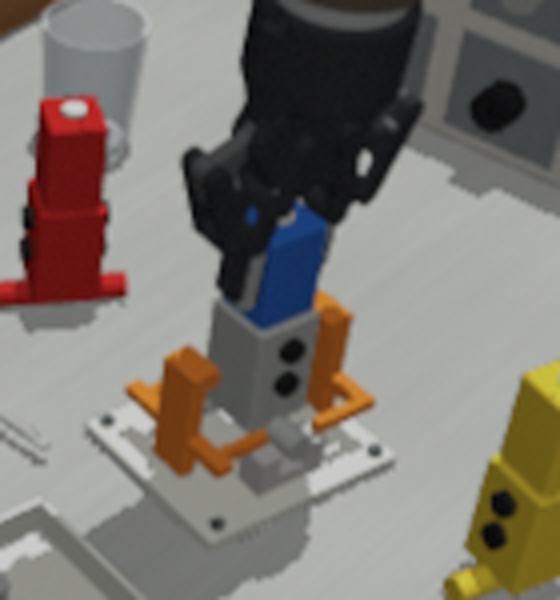

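The head is out of the notch and rising. The force reads -6.3 N, so it is carrying roughly 0.6 kg. Continuing the lift with a correction in x.

send_rows([
  [[-0.2, 0, -0.6, 0, 0.2], [-0.2, 0, -0.6, 0, 0.2], [-0.2, 0, -0.6, 0, 0.2], [-0.2, 0, -0.6, 0, 0.2], [0, 0, -0.3, 0, 0.2], [0, 0, 0, 0, 0.2]],
])

```text
clock: 26.85
position: [573.0, -218.5, 148.6]
ee_rot: [0.115, 0.993, 0.006, 0.031]
contact_force: [0.2, -0.3, -6.2]
gripper_width: 35.1
```

```bash
python3 - <<'E'
from h import *
delta([570.4,-221.2,147.4])
p,d=optics.get_image("side");X=S.cloud(d);h=cv2.cvtColor(p,cv2.COLOR_BGR2HSV);c=np.array([569.9,-225.]);ex=np.array([.970,-.243]);ey=np.array([.243,.970])
near=(np.linalg.norm(X[...,:2]-c,axis=2)<60)&(d>0)&(X[...,2]>105)&(X[...,2]<195)
def planes(m,nm):
    P=X[m];x=(P[:,:2]-c)@ex;k=x<-5; P=P[k]; x=x[k]; y=(P[:,:2]-c)@ey
    A=np.c_[np.ones(len(P)),y,P[:,2]]
    w=np.ones(len(P),bool)
    for _ in range(6):
        s=np.linalg.lstsq(A[w],x[w],rcond=None)[0]; w=abs(x-A@s)<3
    print(nm,w.sum(),"face x0,dy,dz",s.round(3),"z range",P[w,2].min().round(1),P[w,2].max().round(1))
bl=near&(h[...,0]>=105)&(h[...,0]<=125)&(h[...,1]>140); planes(bl,"blue")
# lines: rightmost/leftmost blue edge per row cast on -x face plane vs projected vertical
for z0 in (0,):
    vs=np.unique(np.argwhere(bl)[:,0]); r=np.array([[np.argwhere(bl[v])[:,0].max(),v] for v in vs if bl[v].sum()>6])
    print("right edge rows",r[::4].tolist())
    mid=r[len(r)//2]; P0=X[mid[1],mid[0]-2]; a,b=S.proj([P0+[0,0,-20],P0+[0,0,20]]); print("vertical slope du/dv",((a-b)[0]/(a-b)[1]).round(3),"edge slope",np.polyfit(r[4:-4,1],r[4:-4,0],1)[0].round(3), "dy px/mm", (S.proj(P0+np.r_[ey*10,0])-S.proj(P0))/10, (a-b)/40)
st=(np.linalg.norm(X[...,:2]-c,axis=2)<75)&(X[...,2]>45)&(h[...,1]<60)&(d>0)
print("lowest grey z pts", np.percentile(X[st][:,2],[1,5,20]))
cv2.imwrite("pics/h7.png",cv2.resize(p[110:270,340:480],None,fx=3.7,fy=3.7,interpolation=2))
E
```

```text
t 26.85 pos [ 573.  -218.5  148.6] F [ 0.2 -0.3 -6.2] w 35.1 zax [ 0.063  0.004 -0.998]
turn needed rad 0.015 delta cm [ 0.2  -0.32  0.11]
blue 279 face x0,dy,dz [-2.127e+01  1.000e-02  2.600e-02] z range 144.1 194.8
right edge rows [[418, 158], [420, 162], [419, 166], [419, 170], [417, 174], [417, 178], [416, 182]]
vertical slope du/dv -0.184 edge slope -0.188 dy px/mm [[-0.39374219  0.15392648]] [-0.07746793  0.42171285]
lowest grey z pts [ 71.72168077  85.59871677 152.76683644]
```

View pics/h7.png

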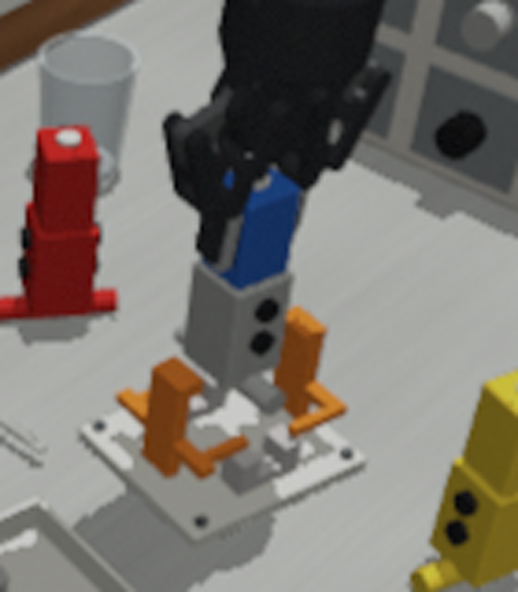

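send_rows([
  [[0.1, -0.2, 0, 0, 0.2], [0, 0, 0, 0, 0.2], [0, 0, 0, 0, 0.2], [0, 0, 0, 0, 0.2]],
])

```text
clock: 27.23
position: [570.4, -220.2, 147.3]
ee_rot: [0.115, 0.993, 0.006, 0.03]
contact_force: [0.2, 0.2, -5.8]
gripper_width: 35.6
```

```bash
python3 - <<'E'
from h import *
delta([570.4,-221.2,148]);s=arm.read_state();print(abs(s["joint_vel"]).max())
p,d=optics.get_image("side");q=cv2.imread("pics/side0.png")
for n,(u0,u1,v0,v1) in {"jar":(175,215,305,350),"vial":(308,335,228,260),"driver":(295,355,190,238),"cartA":(185,215,352,385),"cartB":(225,250,380,415)}.items():
    print(n,np.abs(p[v0:v1,u0:u1].astype(float)-q[v0:v1,u0:u1]).mean().round(1))
cv2.imwrite("pics/f.png",p)
p2,d=optics.get_image("side"); delta([570.4,-221.2,148])
E
```

```text
t 27.23 pos [ 570.4 -220.2  147.3] F [ 0.2  0.2 -5.8] w 35.6 zax [ 0.061  0.005 -0.998]
turn needed rad 0.014 delta cm [-0.03 -0.09 -0.07]
0.005990701106270602
jar 6.3
vial 7.1
driver 7.0
cartA 4.7
cartB 3.6
t 27.33 pos [ 570.4 -220.2  147.3] F [ 0.4  0.5 -6.2] w 35.3 zax [ 0.061  0.005 -0.998]
turn needed rad 0.014 delta cm [-0.03 -0.09 -0.08]
```

View pics/f.png

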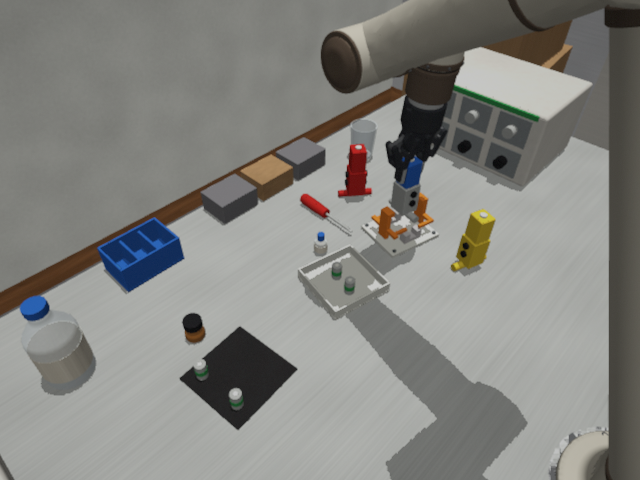

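In the final view, two cartridges stand in the tray (337,269 and 350,284) and two are still in place on the mat. The jar (193,327), vial (320,243) and screwdriver (325,213) are where they were at the start. The head hangs upright and still over the cradle. Handing in.

```bash
python3 -c "
from bench import job
print(job.job_done())"
```

```text
the job is handed in; nothing more can be done
None
```

The job was handed in at about 27 s of the 64 s limit, with everything asked for in place; no verdict is reported.

- **Cartridges:** two stand upright in the tray. The other two are still where they stood on the mat.
- **Rocking:** I rocked the head to +y, then to -y, with the jaws loosely around the blue grip rather than clamped. The head pushed the left catch about 16 mm out and the right about 15 mm; 10 mm is needed. These are camera readings, good to about 2 mm.
- **Lift:** I then clamped the grip and lifted about 43 mm, so the bar's underside should be about 19–20 mm above the catch lips. The tool read about 6 N, consistent with carrying the head, and it was not moving at hand-in.
- **Bystanders:** the jar, vial and screwdriver match the first picture.

**Small disagreements:**
- The tool ended about 0.06 rad off vertical. It had drifted with the moves, and I took out most of the sideways lean by pushing against the seated head.
- The head itself measured about 0.03 rad off upright along x, and nearly none along y.
- The grip sits about 4–5 mm towards +y of the cradle centre I measured in the first pictures. I put this down to camera calibration, but did not confirm it.

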